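# Set the ratchet to tighten and clamp the printed bracket

### The arm

A 6-joint arm with a two-finger parallel gripper is mounted at the origin on the work surface. World frame = base frame: x ahead of the robot, y to its left, z up, the work surface at z = 0. Lengths are in mm, angles in rad, forces in N, time in s.
With the tool pointing down it reaches from about 275 to 750 mm from the base axis. Payload 10.2 kg.
Tool frame: the origin (TCP) lies at the very end of the fingers, on their centre line; the grasp point (between the pads) lies 19 mm behind it; z points along the fingers, y is the line along which they close (so a half turn about z gives the same grasp; the last joint's range is limited). The gripper opens to 85 mm and grips with 20 to 120 N. Pads are 22 mm wide; open, the fingers measure 114 mm over their backs; the gripper's body (76 mm by 85 mm) begins 54 mm behind the grasp point. The pads swing forward as they close: fully open they stand 13 mm farther back than shut.
Start: joints at [-1.353, 0.313, 1.498, -0, 1.331, -0.223], TCP at [223.987, -474.827, 231.294] pointing down, gripper open.
Joint ranges: [-2.94, 2.94], [-0.97, 2.17], [0.19, 2.56], [-1.23, 4.37], [0.02, 3.11], [-2.88, 2.88]. Speed limits (rad/s): [2.39, 2.39, 3.01, 3.14, 3.14, 3.14].

### API

Orientations are given as a unit quaternion [w, x, y, z].
In Python, from rig import ctrl gives the robot as it stands.
- The arm moves only by the shell command python3 -m pendant 'ROWS' [FORCE]. ROWS is JSON, a list that holds one entry, the list of rows, each a list of 5 numbers: the shift along the tool's x, y, z normalised to -1 to 1, where 1 is 200 mm, then the turn about the tool's z normalised to -1 to 1, where 1 is pi rad, then the opening, from 0 (shut) to 1 (fully open). In form: [[[dx, dy, dz, spin, hand], ...]]. A call has 1 to 12 rows; each row is the pose to reach, as a shift and turn from the pose commanded when the call began, along the tool's axes at that moment, turning the shorter way round; what a row does not reach only later rows make up. A row lasts 1/10 s, in which the tool goes at most 50 mm and 8.59 degrees, less where a joint would pass 70% of its speed; a pose out of reach is approached as far as the arm can. A call with a number of a shift or a turn outside -1 to 1 is refused whole. A call with a gripper value outside its range is refused whole. The fingers move at their own pace and stop on an object; FORCE is the grip in N (left out, the last holds). Time passes only in rows, so rows that repeat a pose let the fingers close. It gives the time, the measured TCP pose, the force, the opening and the grip force at its end, in the units of the state.
- ctrl.sense(): the state, without advancing time (a new reading comes with each control period).
- ctrl.capture(name): name is "scene" or "top" or "wrist"; returns (picture, depth): 480x640x3 uint8, blue, green, red; 480x640 float32, mm along the optical axis (not along the pixel's ray), 0 where there is no reading.
- ctrl.get_calibration(name): a dict with "K" (3x3 intrinsics, pixels), "origin" and "rotation" of the camera in the world. Camera axes: x right, y down, z forward; pixel columns grow to the right and rows downward; lengths in mm; the calibration is good to about 2 mm. The wrist camera is an equidistant fisheye: a pixel r from the principal point sees the ray r / f radians off the axis. A picture is of the moment at which its call begins: read the wrist's pose just before it. get_calibration takes no time and is no camera call; for the wrist camera it gives the pose at the moment of the call.
- ctrl.finish_job(): hands the job in; it is judged then, once.
The state is a dict: "time_s": time; "joints": joint angles; "dq": joint speeds; "tau": joint torques, N m; "eef_pos": TCP position; "ee_rot": TCP orientation; "force": force on the tool from outside, world axes, zero at the start; "wrist_torque": the same for the moment, N m; "grip_width": opening from 0.0 (shut) to 1.0 (fully open); "grip_force": force on a finger pad.
Only numpy, scipy, OpenCV 4.12 (cv2) and the standard library are available. Lean on these libraries where they do the work, as an engineer would, in place of code of your own. Each camera call takes 0.05 s, during which the arm holds its last target. There are 200 camera calls.

### The job

The hold-down clamp's ratchet is still set to loosen: flip its red direction lever to tighten without opening the clamp further, then swing the handle back anticlockwise to its stop to feel that it free-wheels. Work it clockwise in strokes until the rubber pad holds the orange bracket firmly, stopping as soon as the handle has clearly stiffened, because forcing it on cracks the print. Leave the lever at tighten, let go, and leave the other things alone.

Things in the scene. Friction and masses are not known exactly. Their poses are not given: they have to be found in the camera images.
- fixture: hold-down clamp, aluminium base 200 x 110 x 20 mm fixed to the bench. Origin: on the axis of its upright screw, at bench level. Its +x runs from the screw to the bracket's nest, z is up. The handle points along its -x when ratchet is 0. The steel ratchet head (68 mm disc) tops out 118 mm over the bench, the handle bar (20 mm wide) 111 mm.
- screw_top (a point): top of the screw, on its axis, 130 mm above the bench. Turning the screw clockwise (seen from above) lowers the jaw 4 mm per rad, anticlockwise raises it. It turns only with the handle, when the ratchet drives; friction of about 1.0 N m holds it where it is left.
- ratchet (a joint): angle of the ratchet handle about the screw, rad, positive anticlockwise from above; stops at -0.85 and 0.85; starts between -0.70 and 0.10. 16 teeth: when driving, up to 0.39 rad of lost motion comes before it turns the screw. The other way it free-wheels (under 3 N at the knob). Set to tighten, anticlockwise is free and clockwise drives; set to loosen, the reverse.
- knob_grip (a point): grip point of the black upright knob on the handle's end: 26 mm diameter, 44 mm high, spins freely on its own axis, 140 mm from the screw axis. The point is on its axis, 136 mm above the bench, 25 mm above the handle bar, 19 mm below the knob's top. Driving clockwise with the pad still in the air takes about 9 N here.
- lever (a joint): angle of the red direction lever relative to the handle, rad, limits -0.40 and 0.40, positive when its tab is on the anticlockwise side of the handle's centre line (from above). Between -0.4 and -0.28, its start: set to loosen. Over 0.3, tab on the anticlockwise side: set to tighten. Between, both directions lock. It stays where it is left.
- lever_tab (a point): upright red tab at the lever's end, 10 mm along the handle x 8 mm across x 26 mm tall, from 122 to 148 mm above the bench; the point is on its axis, 138 mm above the bench. The lever's upright pivot is on the handle's centre line 24 mm from the screw axis; the tab is 34 mm beyond it towards the knob. Pushing it across takes 1 to 4 N.
- jaw: blue clamp arm with a black rubber pad (28 mm diameter) below its end; origin: centre of the pad's underside, 85 mm from the screw, at first 58 mm above the bench, 5 to 9 mm above the bracket. From touching on, the clockwise knob force climbs 3 N per 20 mm of knob travel. Held firmly: 2 to 5 N over the running force (best 3 to 4 N); over 6 N the print is at risk.
- bracket: orange printed bracket fast in the black nest: foot 44 x 50 x 18 mm with a 34 x 34 mm boss; origin at the centre of its underside, top 32 mm above the origin. How high it sits differs by a few mm from piece to piece.
- bin: blue open parts bin 100 x 140 x 65 mm, bystander; origin at the centre of its underside.
- spool: filament spool, black flanges 100 mm in diameter with red filament between, 50 mm high, standing on its flange, bystander; origin at the centre of its underside.
- driver: screwdriver lying on the bench, bystander; origin at the underside of its middle.
- jar: small closed jar, 56 mm diameter, 90 mm high, bystander; origin at the centre of its underside.

How it is judged (in metres and radians):
On the way, in this order (a step that is already met when the one before it is completed fails the run):
1. the direction lever is set to tighten (value of joint lever above 0.3 rad), for 0.1 s.
2. the handle is swung back anticlockwise, free-wheeling, close to its stop (value of joint ratchet above 0.55 rad), for 0.05 s.
3. worked clockwise, the pad holds the bracket (contact force between jaw and bracket above 40 N), for 0.2 s.
At the end, for the whole second after the job is handed in: the direction lever stands at tighten (over 0.3 rad), the pad presses the bracket with 40 to 230 N (the knob force rose by about 1.2 to 6.5 N over running), the handle is at rest (value of joint lever above 0.3 rad and contact force between jaw and bracket between 40 and 230 N and velocity of joint ratchet between -0.05 and 0.05 rad/s); the robot touches nothing.
It fails at once if the bracket is squeezed with more than 260 N (over 7 N of rise at the knob): the print cracks (contact force between jaw and bracket above 260 N).
It fails at once if the clamp is opened: the pad rises more than 1.2 mm above its starting height (z of jaw in the frame of fixture above 0.0592 m).
It fails at once if the bin, spool, screwdriver or jar is moved by more than 15 mm (distance of any of bin, spool, driver, jar from where it was at the start of the episode above 0.015 m).
It also fails if it takes over 72 s, if anything falls off the work surface, if the arm or the gripper's body presses on something with over 40 N, if the wrist force passes 120 N, or if a joint passes its speed limit or range.

## Working session

There is one attempt and no reset: what is moved stays moved. The work goes in short steps, Python scripts to look and compute and a shell command to move; the robot and the scene stay as the last step left them, time stands still between calls to the robot, and variables do not carry over. Pictures are saved under pics/ and viewed, at most 10 in all, crops included, and the job is handed in when it is done.

```bash
mkdir -p pics; ls; python3 - <<'E'
from rig import ctrl
import cv2,numpy as np
for n in("top","scene"):
    p,d=ctrl.capture(n); cv2.imwrite(f"pics/{n}0.png",p); np.save(f"{n}0.npy",d)
    c=ctrl.get_calibration(n); print(n,c)
s=ctrl.sense(); print(s)
E
```

```text
pics
top {'K': array([[439.72253548,   0.        , 319.12204616],
       [  0.        , 439.72253548, 234.31600567],
       [  0.        ,   0.        ,   1.        ]]), 'origin': array([ 5.00074843e+02, -5.68160327e-01,  1.07751526e+03]), 'rotation': array([-0.02864344,  0.71617948, -0.69628355,  0.03815407])}
scene {'K': array([[476.42605073,   0.        , 320.06277454],
       [  0.        , 476.42605073, 239.51886534],
       [  0.        ,   0.        ,   1.        ]]), 'origin': array([1412.76341722, -142.65367409,  651.32480848]), 'rotation': array([-0.36595632,  0.66978036,  0.5674668 , -0.30895255])}
{'time_s': 0.1, 'joints': array([-1.35339800e+00,  3.13397032e-01,  1.49832751e+00, -2.31281837e-05,
        1.33100225e+00, -2.23464556e-01]), 'dq': array([ 0.00141397, -0.00073479, -0.00195186, -0.00230957,  0.00024119,
       -0.00078979]), 'tau': array([ 2.47824064e-03, -4.12897825e+01, -2.60143340e+01, -2.42811320e-04,
        3.01084030e-03,  2.43204641e-05]), 'eef_pos': array([ 223.93261537, -474.60449222,  230.803423  ]), 'ee_rot': array([-5.67100971e-04,  9.75802447e-01,  2.18653295e-01, -9.51161180e-06]), 'force': array([ 0.43437627,  0.13481571, -0.08112974]), 'wrist_torque': array([ 1.49548047e-02, -8.44402528e-05,  3.31601363e-03]), 'grip_force': 0.0, 'grip_width': 1.0063853589795448}
```

View pics/top0.png

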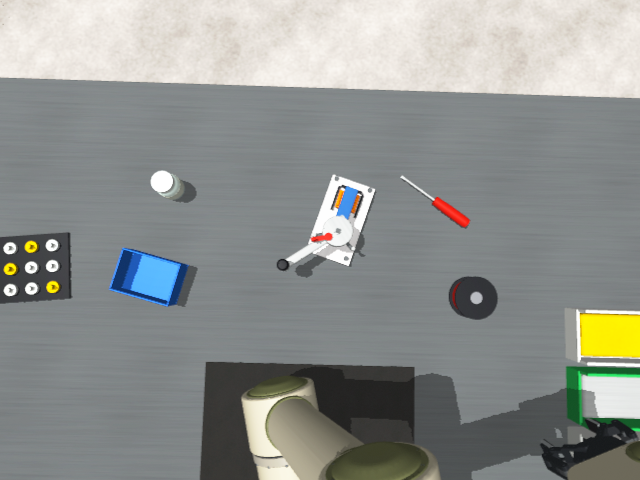

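View pics/scene0.png

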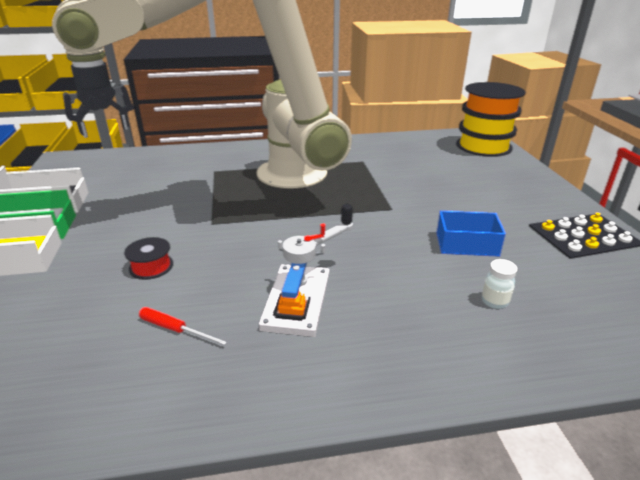

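The top view shows the screw at about (338,231), the knob at (283,265), the red lever at (313..332,238), and the jaw and bracket at (347,200). Next I turn these into world positions.

```bash
cat > h.py <<'E'
import numpy as np,cv2
from scipy.spatial.transform import Rotation as R
from rig import ctrl
def rot(q): return R.from_quat([q[1],q[2],q[3],q[0]])
def onz(c,u,v,z):
    K=c["K"]; r=rot(c["rotation"]).apply([(u-K[0,2])/K[0,0],(v-K[1,2])/K[1,1],1])
    return c["origin"]+r*(z-c["origin"][2])/r[2]
def blob(m,roi):
    x0,y0,x1,y1=roi; ys,xs=np.nonzero(m[y0:y1,x0:x1]); return xs+x0,ys+y0
E
python3 - <<'E'
from h import *
p=cv2.imread("pics/top0.png");d=np.load("top0.npy");c=ctrl.get_calibration("top")
b,g,r=[p[...,i].astype(int) for i in range(3)]
roi=(265,170,385,285)
xs,ys=blob((r>150)&(g<90)&(b<90),roi); print("red",len(xs),xs.min(),xs.max(),ys.min(),ys.max())
# height per red pixel
K=c["K"]
def P(u,v):
    z=d[v,u]; return c["origin"]+rot(c["rotation"]).apply([(u-K[0,2])/K[0,0]*z,(v-K[1,2])/K[1,1]*z,z])
h=np.array([P(u,v) for u,v in zip(xs,ys)])
print("tab",h[h[:,2]>138].mean(0),(h[:,2]>138).sum(),"max",h[:,2].max())
xs,ys=blob((r<60)&(g<60)&(b<60),(270,250,298,280)); h=np.array([P(u,v) for u,v in zip(xs,ys)]);t=h[:,2]>143
print("knob",h[t].mean(0),t.sum(),h[:,2].max()); print(xs[t].mean(),ys[t].mean())
xs,ys=blob(np.ones(p.shape[:2]),(315,205,365,255)); h=np.array([P(u,v) for u,v in zip(xs,ys)])
red=(r[ys,xs]>130)&(g[ys,xs]<100)
t=(abs(h[:,2]-118)<4)&~red; print("head",h[t].mean(0),t.sum(), (h[t].max(0)+h[t].min(0))/2)
t=(h[:,2]>124)&~red; print("screw",h[t].mean(0),t.sum())
xs,ys=blob((b>150)&(r<90),roi); h=np.array([P(u,v) for u,v in zip(xs,ys)]); print("jaw",h.mean(0)); 
xs,ys=blob((r>190)&(g>80)&(b<90),roi); print("orange",np.mean(xs),np.mean(ys))
cv2.imwrite("pics/crop0.png",cv2.resize(p[175:285,265:385],None,fx=5,fy=5,interpolation=cv2.INTER_CUBIC))
E
```

```text
red 101 312 356 197 241
tab [ 5.69803142e+02 -4.31619006e-01  2.55156926e+02] 17 max 1077.5152622131716
knob [522.83228519  61.53182681 151.23782888] 51 157.7427115778537
283.3529411764706 264.2156862745098
head [600.86499101 -53.83905493 116.93333949] 591 [600.03269334 -46.25174804 117.94450152]
screw [558.00876255 -30.46898074 530.97201443] 33
jaw [671.99411363 -74.79965093  83.2224815 ]
orange 344.37168141592923 202.31858407079645
```

View pics/crop0.png

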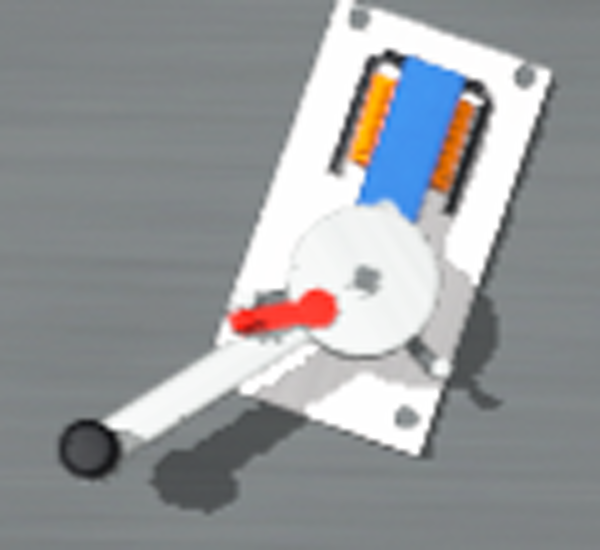

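The crop confirms it: screw at (338.4,231), pivot at (328.6,236.6), tab at (313.6,239) on the clockwise side, knob at (283,264.4). Next I compute the angles and plan.

```bash
python3 - <<'E'
from h import *
c=ctrl.get_calibration("top")
S=onz(c,338.4,231,130);Kn=onz(c,283.2,264.3,155);T=onz(c,313.3,239.3,146);Pv=onz(c,328.6,236.6,124)
a=onz(c,265+550/5,175+70/5,20);b=onz(c,265+422/5,175+455/5,20)
f=a-b; yaw=np.arctan2(f[1],f[0]); h=Kn-S; ha=np.arctan2(h[1],h[0])
print("S",S,"K",Kn,"T",T,"Pv",Pv); print("r",np.hypot(*h[:2]),"yaw",yaw,"len",np.hypot(*f[:2]),"ratchet",(ha-yaw-np.pi+np.pi)%(2*np.pi)-np.pi,"ha",ha)
l=T-Pv; print("lever",np.arctan2(l[1],l[0])-ha,np.hypot(*l[:2]))
s=ctrl.sense(); r=rot(s["ee_rot"]); print(r.as_matrix().round(3))
E
```

```text
S [598.48444003 -53.66571895 130.        ] K [522.54943201  61.59245118 155.        ] T [5.77547864e+02 1.82956284e-01 1.46000000e+02] Pv [586.23183936 -32.93651539 124.        ]
r 138.023806736218 yaw -0.30033143107525445 len 198.3622218116994 ratchet -0.687910537264925 ha 2.1533506852496136
lever -0.326125287035276 34.23902510117673
[[ 0.904  0.427 -0.   ]
 [ 0.427 -0.904  0.001]
 [ 0.    -0.001 -1.   ]]
```

```bash
python3 -m pendant '[[[0.23,-0.12,0,0,0.5],[0.45,-0.24,0,0,0],[0.68,-0.36,0,0,0],[0.91,-0.48,0,0,0],[0.91,-0.48,0,0,0]]]'; python3 -m pendant '[[[0.23,-0.12,0,0,0],[0.45,-0.24,0,0,0],[0.68,-0.36,0,0,0],[0.91,-0.48,0,0,0],[0.91,-0.48,0,0,0]]]';python3 -m pendant '[[[0.23,-0.12,0,0,0],[0.45,-0.24,0,-0.02,0],[0.68,-0.36,0,-0.0446,0],[0.91,-0.48,0,-0.0446,0],[0.91,-0.48,0,-0.0446,0]]]'
cat > wl.py <<'E'
from h import *
import sys
s=ctrl.sense(); m=rot(s["ee_rot"]); t=np.array([float(v) for v in sys.argv[1:4]])
print((m.inv().apply(t-s["eef_pos"])/200).round(4), m.as_matrix().round(3).tolist())
E
python3 wl.py 595.4 18.4 128
```

```text
time_s: 0.6
eef_pos: [349.7, -306.6, 231.3]
ee_rot: [-0.0, 0.975, 0.221, 0.0]
force: [0.9, 0.1, -0.9]
grip_width: 0.146
grip_force: 0.0
time_s: 1.1
eef_pos: [473.1, -142.4, 231.0]
ee_rot: [-0.0, 0.975, 0.221, 0.0]
force: [0.4, -0.9, 0.0]
grip_width: 0.003
grip_force: 0.0
time_s: 1.6
eef_pos: [596.5, 21.6, 230.2]
ee_rot: [-0.0, 0.958, 0.288, -0.0]
force: [-0.2, -1.3, 0.6]
grip_width: 0.003
grip_force: 0.0
[-0.0134  0.0109  0.511 ] [[0.834, 0.552, -0.001], [0.552, -0.834, 0.001], [-0.0, -0.001, -1.0]]
```

```bash
python3 -m pendant '[[[-0.013,0.01,0.1,0,0],[-0.013,0.01,0.2,0,0],[-0.013,0.01,0.3,0,0],[-0.013,0.01,0.4,0,0],[-0.013,0.01,0.46,0,0],[-0.013,0.01,0.51,0,0],[-0.013,0.01,0.51,0,0]]]'
python3 - <<'E'
from h import *
p,d=ctrl.capture("scene"); cv2.imwrite("pics/s1.png",cv2.resize(p[170:320,230:400],None,fx=4,fy=4,interpolation=cv2.INTER_CUBIC)[:600])
E
```

```text
time_s: 2.3
eef_pos: [593.4, 15.0, 128.3]
ee_rot: [-0.0, 0.958, 0.286, -0.001]
force: [-0.3, 0.0, 0.2]
grip_width: -0.001
grip_force: 0.0
```

View pics/s1.png

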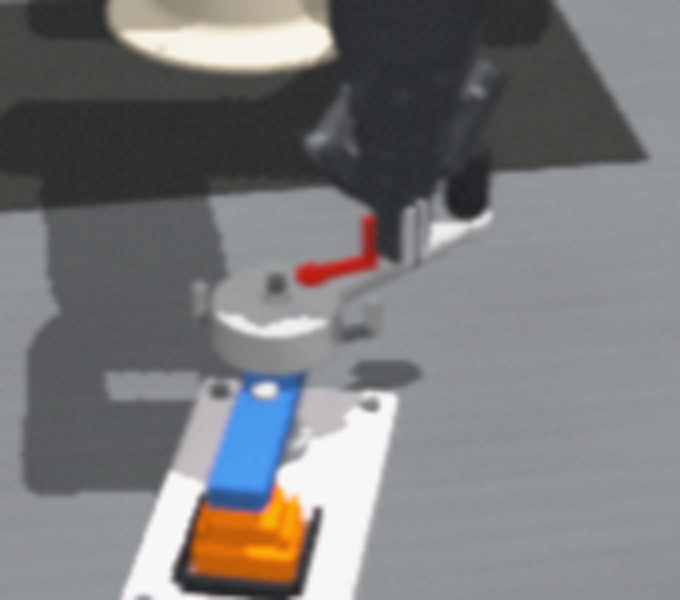

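The fingertips stand beside the red tab (tab at crop (370,240), fingers at (405,235)), on the clockwise side and just outward of it. Now I push.

```bash
python3 -m pendant '[[[-0.015,0,0,0,0],[-0.03,0,0,0,0],[-0.045,0,0,0,0],[-0.06,0,0,0,0],[-0.075,0,0,0,0],[-0.09,0,0,0,0]]]';python3 -m pendant '[[[-0.015,0,0,0,0],[-0.03,0,0,0,0],[-0.04,0,0,0,0],[-0.05,0,0,0,0],[-0.06,0,0,0,0],[-0.06,0,0,0,0]]]'
python3 - <<'E'
from h import *
for n in("scene","top"):
    p,d=ctrl.capture(n); cv2.imwrite(f"pics/{n}2.png",p)
p=cv2.imread("pics/scene2.png")
a=cv2.resize(p[180:290,240:380],None,fx=4,fy=4,interpolation=cv2.INTER_CUBIC)
cv2.imwrite("pics/s2.png",a)
E
```

```text
time_s: 2.95
eef_pos: [578.6, 5.6, 129.4]
ee_rot: [-0.0, 0.958, 0.286, 0.0]
force: [0.7, 3.2, 1.7]
grip_width: 0.001
grip_force: 1.4
time_s: 3.55
eef_pos: [569.0, -1.2, 129.4]
ee_rot: [0.0, 0.958, 0.286, 0.0]
force: [2.7, 0.4, 0.9]
grip_width: 0.001
grip_force: 1.4
```

View pics/s2.png

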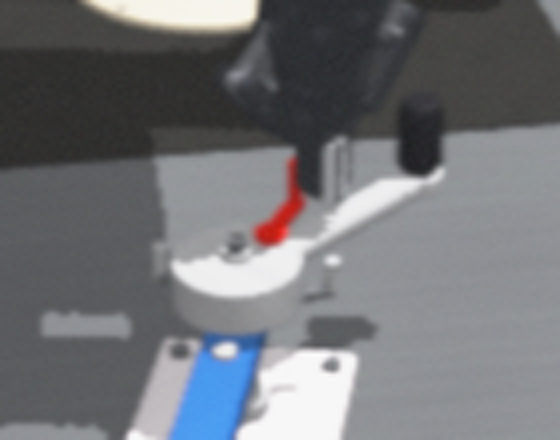

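The tab has swung across (crop (293,180)) and the knob hasn't moved. I push a little further.

```bash
python3 -m pendant '[[[-0.01,0,0,0,0],[-0.02,0,0,0,0],[-0.03,0,0,0,0],[-0.03,0,0,0,0]]]'
cat > lev.py <<'E'
from h import *
import sys
# measure knob and tab in scene: tops by ray on known heights
p,d=ctrl.capture("scene"); c=ctrl.get_calibration("scene")
b,g,r=[p[...,i].astype(int) for i in range(3)]
roi=(270,190,380,270)
xs,ys=blob((r>130)&(g<70)&(b<70),roi)
t=ys<ys.min()+3; T=onz(c,xs[t].mean(),ys.min()-.5,148)
tt=(xs>=0)&(ys<ys.min()+6); 
print("tab top",T.round(1),"tab px",xs[tt].mean(),ys.min())
np.save("lastscene.npy",p)
cv2.imwrite("pics/lev.png",cv2.resize(p[180:290,240:380],None,fx=4,fy=4,interpolation=cv2.INTER_CUBIC))
for zz,S in ((148,(598.5,-53.7)),):
    pv=np.array(S)+24*np.array([-.549,.836]); l=T[:2]-pv; print("lever~",np.arctan2(l[1],l[0])-2.153,np.hypot(*l))
E
python3 lev.py
```

```text
time_s: 4.05
eef_pos: [563.7, -4.3, 129.3]
ee_rot: [-0.0, 0.958, 0.286, 0.0]
force: [3.2, 2.4, 0.7]
grip_width: -0.001
grip_force: 1.4
tab top [558.2 -19.  148. ] tab px 310.5 219
lever~ 0.4936580884174102 30.843671184642936
```

View pics/lev.png

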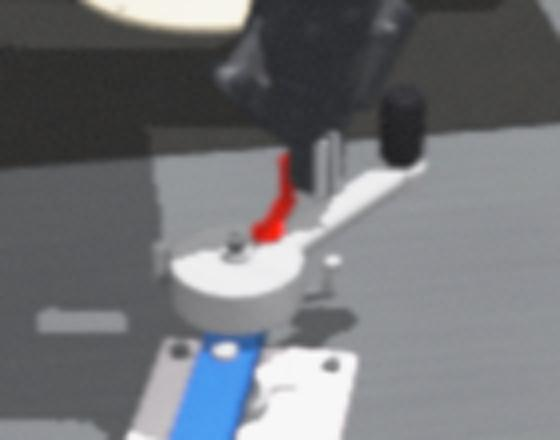

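The knob has shifted from 420 to 402 in the crop, so the lever is at its end and the handle is already free-wheeling anticlockwise. I back off, lift and locate the knob.

```bash
python3 -m pendant '[[[0.06,0,0,0,0],[0.06,0,-0.1,0,0],[0.06,0,-0.25,0,0.1],[0.2,0,-0.4,0,0.4],[0.45,0,-0.4,0,0.55],[0.6,0,-0.4,0,0.55],[0.6,0,-0.4,0,0.55]]]'
python3 - <<'E'
from h import *
S=np.array([598.5,-53.7])
p,d=ctrl.capture("scene"); c=ctrl.get_calibration("scene")
b,g,r=[p[...,i].astype(int) for i in range(3)]
roi=(300,185,375,235)
print((d[195:225,330:350:3]).round()[::6])
for n,roi in(("top",(260,225,320,300)),("scene",(315,190,370,235))):
    p,d=ctrl.capture(n); c=ctrl.get_calibration(n);K=c["K"]
    ys,xs=np.mgrid[roi[1]:roi[3],roi[0]:roi[2]]; xs=xs.ravel();ys=ys.ravel(); z=d[ys,xs]
    P=c["origin"]+rot(c["rotation"]).apply(np.c_[(xs-K[0,2])/K[0,0]*z,(ys-K[1,2])/K[1,1]*z,z])
    dark=p[ys,xs].max(1)<75
    t=dark&(P[:,2]>120)&(P[:,2]<160)&(np.hypot(*(P[:,:2]-S).T)<165)&(np.hypot(*(P[:,:2]-S).T)>115)
    q=P[t]; print(n,t.sum(),q.mean(0),xs[t].mean(),ys[t].mean()); 
    if n=="top": k=onz(c,xs[t].mean(),ys[t].mean(),154)[:2]-S; print(k+S,np.hypot(*k),"ang",np.arctan2(k[1],k[0]),"ratchet",np.arctan2(k[1],k[0])+.3003-np.pi)
E
python3 lev.py
```

```text
time_s: 4.8
eef_pos: [665.0, 63.3, 207.4]
ee_rot: [-0.0, 0.958, 0.287, -0.001]
force: [-0.2, -0.2, -0.7]
grip_width: 0.55
grip_force: 0.0
[[1408. 1406. 1414.  827.  831.  813.  810.]
 [1379. 1373. 1381. 1050.  832.  827.  816.]
 [1348. 1354. 1044. 1037. 1038. 1044.  851.]
 [1318. 1322. 1052. 1050. 1046. 1050.  861.]
 [1295. 1295. 1059. 1056. 1055. 1062. 1290.]]
top 0 [nan nan nan] nan nan
[nan nan] nan ang nan ratchet nan
scene 185 [517.71187807  53.0029262  139.36829188] 340.3135135135135 210.03243243243244
tab top [558.4 -17.6 148. ] tab px 311.125 219
lever~ 0.45029930725795975 31.340940668277494<stdin>:13: RuntimeWarning: Mean of empty slice.
  ret = um.true_divide(
  ret = ret.dtype.type(ret / rcount)
<stdin>:14: RuntimeWarning: Mean of empty slice.
```

```bash
python3 -m pendant '[[[-0.1,-0.06,0,0.05,0.6],[-0.25,-0.15,0,0.1,0.6],[-0.4,-0.24,0,0.14,0.6],[-0.55,-0.32,0,0.19,0.6],[-0.677,-0.391,0,0.24,0.6],[-0.677,-0.391,0,0.28,0.6],[-0.677,-0.391,0,0.33,0.6],[-0.677,-0.391,0,0.38,0.6],[-0.677,-0.391,0,0.42,0.6],[-0.677,-0.391,0,0.465,0.6],[-0.677,-0.391,0,0.465,0.6]]]'
python3 wl.py 509 54 120
python3 - <<'E'
from h import *
c=ctrl.get_calibration("wrist"); p,d=ctrl.capture("wrist"); cv2.imwrite("pics/w1.png",p); print(ctrl.sense()["joints"].round(2))
K=c["K"];v=rot(c["rotation"]).inv().apply(np.array([509,54,155])-c["origin"]);th=np.arctan2(np.hypot(v[0],v[1]),v[2]);u=v[:2]/np.hypot(v[0],v[1])
print("knob expected px",K[0,2]+K[0,0]*th*u[0],K[1,2]+K[0,0]*th*u[1])
E
```

```text
time_s: 6.1
eef_pos: [507.2, 52.1, 209.6]
ee_rot: [0.0, 0.904, -0.427, 0.0]
force: [-0.2, -0.4, -0.1]
grip_width: 0.602
grip_force: 0.0
[-0.0018 -0.0128  0.4482] [[0.636, -0.772, 0.0], [-0.772, -0.636, -0.0], [0.0, 0.0, -1.0]]
[-0.13  0.3   1.58 -0.    1.27  2.32]
knob expected px 318.72874830037966 271.7658623069322
```

View pics/w1.png

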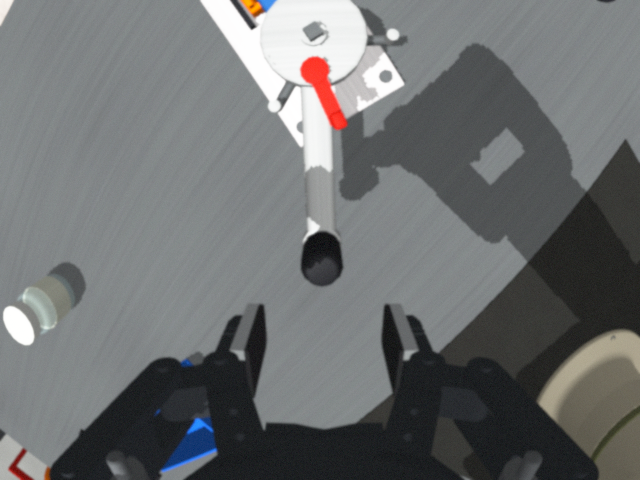

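The knob top is centred at about (322,266), midway between the fingers (255 and 393). The red lever tab at (338,120) is on the anticlockwise side. I descend and close to a loose cage.

```bash
python3 -m pendant '[[[0.005,0,0.1,0,0.6],[0.005,0,0.2,0,0.6],[0.005,0,0.28,0,0.6],[0.005,0,0.35,0,0.6],[0.005,0,0.41,0,0.6],[0.005,0,0.447,0,0.6],[0.005,0,0.447,0,0.5],[0.005,0,0.447,0,0.36],[0.005,0,0.447,0,0.36],[0.005,0,0.447,0,0.36]]]' 30
python3 - <<'E'
from h import *
S=np.array([598.5,-53.7]); s=ctrl.sense(); m=rot(s["ee_rot"])
a0=2.265; p0=s["eef_pos"][:2]; a=np.arctan2(*(p0-S)[::-1]);print(p0,a,np.hypot(*(p0-S)))
for A in np.arange(a,3.44,0.12):
    t=S+140*np.array([np.cos(A),np.sin(A)]); dlt=m.inv().apply([*(t-p0),0])/200
    print(round(A,2),dlt.round(3)[:2],round(-(A-a)/np.pi,3))
E
```

```text
time_s: 7.15
eef_pos: [508.8, 51.9, 120.4]
ee_rot: [-0.0, 0.905, -0.426, 0.0]
force: [-0.3, 0.1, 0.6]
grip_width: 0.356
grip_force: 0.0
[508.81897458  51.86871964] 2.27500223394294 138.51873839743504
2.28 [-0.007  0.   ] -0.0
2.4 [-0.001  0.084] -0.038
2.52 [0.015 0.166] -0.076
2.64 [0.041 0.246] -0.115
2.76 [0.076 0.322] -0.153
2.88 [0.12  0.394] -0.191
3.0 [0.172 0.459] -0.229
3.12 [0.232 0.518] -0.267
3.24 [0.299 0.57 ] -0.306
3.36 [0.371 0.613] -0.344
```

```bash
python3 -m pendant '[[[-0.001,0.084,0,-0.038,0.36],[0.015,0.166,0,-0.076,0.36],[0.041,0.246,0,-0.115,0.36],[0.076,0.322,0,-0.153,0.36],[0.12,0.394,0,-0.191,0.36],[0.172,0.459,0,-0.229,0.36],[0.172,0.459,0,-0.229,0.36]]]'
cat > arc.py <<'E'
from h import *
import sys
S=np.array([598.5,-53.7]); s=ctrl.sense(); m=rot(s["ee_rot"]); p0=s["eef_pos"][:2]; a=np.arctan2(*(p0-S)[::-1])%(2*np.pi)
u=(p0-S)/np.hypot(*(p0-S)); n=np.array([-u[1],u[0]])
print("ang",a.round(3),"ratchet",(a+.3003-np.pi).round(3),"r",np.hypot(*(p0-S)).round(1),"F_ccw,F_rad",(s["force"][:2]@n).round(2),(s["force"][:2]@u).round(2),"x-yaw err",(np.arctan2(*m.as_matrix()[1::-1,0])+np.pi-a).round(3), "j6",s["joints"][5].round(2))
st=float(sys.argv[1]); k=int(sys.argv[2])
ya=np.arctan2(*m.as_matrix()[1::-1,0])+np.pi
for i in range(1,k+1):
    A=a+st*i; t=S+139.5*np.array([np.cos(A),np.sin(A)]); dl=m.inv().apply([*(t-p0),0])/200
    print(dl.round(3)[:2].tolist(),round(-((A-ya+np.pi)%(2*np.pi)-np.pi)/np.pi,3))
E
python3 arc.py 0.1 7
```

```text
time_s: 7.85
eef_pos: [459.8, -34.3, 120.3]
ee_rot: [0.0, 0.997, -0.08, 0.0]
force: [0.2, -0.1, -0.6]
grip_width: 0.361
grip_force: 0.0
ang 3.002 ratchet 0.161 r 140.1 F_ccw,F_rad 0.03 -0.17 x-yaw err -0.022 j6 1.4
[0.008, 0.069] -0.039
[0.02, 0.138] -0.071
[0.039, 0.205] -0.102
[0.064, 0.27] -0.134
[0.096, 0.332] -0.166
[0.133, 0.391] -0.198
[0.177, 0.446] -0.23
```

```bash
python3 -m pendant '[[[0.008,0.069,0,-0.039,0.36],[0.02,0.138,0,-0.071,0.36],[0.039,0.205,0,-0.102,0.36],[0.064,0.27,0,-0.134,0.36],[0.096,0.332,0,-0.166,0.36],[0.12,0.37,0,-0.187,0.36],[0.12,0.37,0,-0.187,0.36]]]'
python3 arc.py 0.04 5
python3 - <<'E'
from h import *
p,d=ctrl.capture("wrist"); cv2.imwrite("pics/w2.png",cv2.resize(p,(400,300)))
E
```

```text
time_s: 8.55
eef_pos: [472.1, -110.2, 120.0]
ee_rot: [0.0, 0.978, 0.21, 0.0]
force: [-0.2, 0.3, 0.1]
grip_width: 0.361
grip_force: 0.0
ang 3.562 ratchet 0.72 r 138.4 F_ccw,F_rad -0.36 0.04 x-yaw err 0.004 j6 0.68
[-0.005, 0.028] -0.012
[-0.003, 0.056] -0.024
[-0.001, 0.083] -0.037
[0.003, 0.111] -0.05
[0.008, 0.139] -0.062
```

View pics/w2.png

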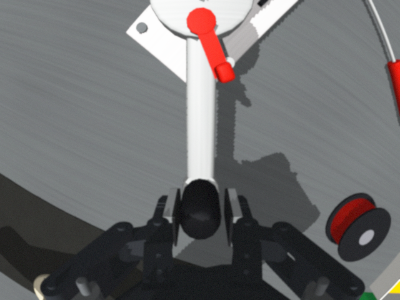

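The knob (200,210) sits between the pads and the lever is still on the anticlockwise side. I go on to just short of the stop, then start the clockwise stroke.

```bash
python3 -m pendant '[[[-0.005,0.028,0,-0.012,0.36],[-0.003,0.056,0,-0.024,0.36],[-0.003,0.063,0,-0.028,0.36]]]'
python3 arc.py -0.06 9
```

```text
time_s: 8.9
eef_pos: [476.2, -120.9, 119.8]
ee_rot: [-0.0, 0.967, 0.254, -0.0]
force: [0.3, 0.7, 1.4]
grip_width: 0.363
grip_force: 1.1
ang 3.644 ratchet 0.803 r 139.6 F_ccw,F_rad -0.45 -0.59 x-yaw err 0.01 j6 0.57
[0.002, -0.042] 0.022
[0.006, -0.083] 0.042
[0.013, -0.125] 0.061
[0.022, -0.166] 0.08
[0.034, -0.206] 0.099
[0.048, -0.245] 0.118
[0.064, -0.284] 0.137
[0.082, -0.321] 0.156
[0.103, -0.358] 0.175
```

```bash
python3 -m pendant '[[[0.002,-0.042,0,0.022,0.36],[0.006,-0.083,0,0.042,0.36],[0.013,-0.125,0,0.061,0.36],[0.022,-0.166,0,0.08,0.36],[0.034,-0.206,0,0.099,0.36],[0.048,-0.245,0,0.118,0.36],[0.064,-0.284,0,0.137,0.36],[0.082,-0.321,0,0.156,0.36],[0.103,-0.358,0,0.175,0.36]]]'
python3 arc.py -0.06 9
```

```text
time_s: 9.8
eef_pos: [459.1, -49.8, 120.1]
ee_rot: [0.001, 1.0, -0.02, 0.001]
force: [1.0, -8.8, -2.8]
grip_width: 0.361
grip_force: 4.6
ang 3.114 ratchet 0.272 r 139.4 F_ccw,F_rad 8.78 -1.27 x-yaw err -0.012 j6 1.25
[0.0, -0.042] 0.015
[0.004, -0.084] 0.034
[0.009, -0.125] 0.054
[0.018, -0.166] 0.073
[0.028, -0.206] 0.092
[0.041, -0.246] 0.111
[0.057, -0.285] 0.13
[0.075, -0.323] 0.149
[0.095, -0.36] 0.168
```

Running force is 8.8 N, so it is driving. Continuing.

```bash
python3 -m pendant '[[[0.0,-0.042,0,0.019,0.36],[0.004,-0.084,0,0.036,0.36],[0.009,-0.125,0,0.054,0.36],[0.018,-0.166,0,0.073,0.36],[0.028,-0.206,0,0.092,0.36]]]'
python3 arc.py -0.06 9
```

```text
time_s: 10.3
eef_pos: [465.8, -8.7, 120.0]
ee_rot: [0.001, 0.987, -0.164, 0.0]
force: [-2.7, -9.4, 0.5]
grip_width: 0.362
grip_force: 4.5
ang 2.814 ratchet -0.027 r 140.1 F_ccw,F_rad 9.74 -0.49 x-yaw err -0.001 j6 1.63
[0.004, -0.042] 0.019
[0.008, -0.084] 0.038
[0.014, -0.125] 0.057
[0.023, -0.166] 0.076
[0.034, -0.206] 0.095
[0.048, -0.246] 0.114
[0.063, -0.285] 0.133
[0.082, -0.322] 0.152
[0.102, -0.359] 0.171
```

```bash
python3 -m pendant '[[[0.0,-0.042,0,0.019,0.36],[0.004,-0.084,0,0.036,0.36],[0.009,-0.125,0,0.054,0.36],[0.018,-0.166,0,0.073,0.36],[0.028,-0.206,0,0.092,0.36]]]'
python3 arc.py -0.06 6
```

```text
time_s: 10.8
eef_pos: [483.8, 28.8, 119.9]
ee_rot: [0.001, 0.953, -0.304, -0.0]
force: [-4.0, -8.2, 1.5]
grip_width: 0.36
grip_force: 4.5
ang 2.518 ratchet -0.323 r 141.3 F_ccw,F_rad 8.99 -1.48 x-yaw err 0.006 j6 2.01
[0.01, -0.042] 0.021
[0.014, -0.083] 0.04
[0.021, -0.125] 0.059
[0.03, -0.166] 0.078
[0.041, -0.206] 0.097
[0.055, -0.245] 0.116
```

```bash
python3 -m pendant '[[[0.005,-0.042,0,0.021,0.36],[0.012,-0.083,0,0.04,0.36],[0.021,-0.125,0,0.059,0.36]]]'
python3 arc.py -0.06 4;  python3 -m pendant '[[[0.005,-0.042,0,0.021,0.36],[0.012,-0.083,0,0.04,0.36],[0.021,-0.125,0,0.059,0.36]]]'
python3 arc.py -0.06 4
```

```text
time_s: 11.1
eef_pos: [501.2, 47.0, 119.9]
ee_rot: [0.001, 0.92, -0.391, -0.001]
force: [-7.2, -5.5, 4.3]
grip_width: 0.356
grip_force: 4.6
ang 2.339 ratchet -0.502 r 140.0 F_ccw,F_rad 9.02 1.09 x-yaw err -0.001 j6 2.24
[0.004, -0.042] 0.019
[0.008, -0.084] 0.038
[0.014, -0.125] 0.057
[0.023, -0.166] 0.076
time_s: 11.4
eef_pos: [521.8, 61.6, 119.8]
ee_rot: [0.002, 0.88, -0.474, -0.001]
force: [-8.6, -4.3, 4.4]
grip_width: 0.36
grip_force: 4.6
ang 2.158 ratchet -0.684 r 138.5 F_ccw,F_rad 9.55 1.19 x-yaw err -0.004 j6 2.46
[-0.004, -0.042] 0.018
[-0.0, -0.083] 0.037
[0.006, -0.125] 0.056
[0.014, -0.166] 0.075
```

No stiffening yet. I swing back for another stroke.

```bash
python3 arc.py 0.12 12
```

```text
ang 2.158 ratchet -0.684 r 138.5 F_ccw,F_rad 9.55 1.19 x-yaw err -0.004 j6 2.46
[0.001, 0.083] -0.04
[0.016, 0.166] -0.078
[0.041, 0.246] -0.116
[0.075, 0.322] -0.154
[0.119, 0.393] -0.192
[0.17, 0.459] -0.231
[0.229, 0.518] -0.269
[0.295, 0.57] -0.307
[0.367, 0.614] -0.345
[0.443, 0.648] -0.383
[0.522, 0.673] -0.422
[0.605, 0.689] -0.46
```

```bash
python3 -m pendant '[[[0.001,0.083,0,-0.038,0.36],[0.016,0.166,0,-0.078,0.36],[0.041,0.246,0,-0.116,0.36],[0.075,0.322,0,-0.154,0.36],[0.119,0.393,0,-0.192,0.36],[0.17,0.459,0,-0.231,0.36],[0.229,0.518,0,-0.269,0.36],[0.295,0.57,0,-0.307,0.36],[0.367,0.614,0,-0.345,0.36],[0.443,0.648,0,-0.383,0.36],[0.522,0.673,0,-0.422,0.36],[0.605,0.689,0,-0.46,0.36]]]'
python3 arc.py -0.06 5; python3 lev.py
```

```text
time_s: 12.6
eef_pos: [475.0, -115.3, 119.8]
ee_rot: [-0.001, 0.973, 0.23, -0.0]
force: [-1.2, 2.7, -0.9]
grip_width: 0.363
grip_force: 1.4
ang 3.604 ratchet 0.763 r 138.0 F_ccw,F_rad -2.95 -0.12 x-yaw err 0.001 j6 0.63
[-0.006, -0.042] 0.019
[-0.003, -0.084] 0.039
[0.004, -0.125] 0.058
[0.012, -0.166] 0.077
[0.024, -0.206] 0.096
tab top [559.7 -85.7 148. ] tab px 278.94117647058823 222
lever~ -4.181189863671328 58.04418385162166
```

```bash
python3 -m pendant '[[[-0.002,-0.042,0,0.019,0.36],[0.0,-0.084,0,0.039,0.36],[0.004,-0.125,0,0.058,0.36],[0.012,-0.166,0,0.077,0.36],[0.024,-0.206,0,0.096,0.36]]]'; python3 arc.py -0.05 4;  python3 -m pendant '[[[0.001,-0.035,0,0.016,0.36],[0.004,-0.07,0,0.032,0.36],[0.008,-0.105,0,0.048,0.36]]]'; python3 arc.py -0.05 4
```

```text
time_s: 13.15
eef_pos: [461.7, -76.8, 120.2]
ee_rot: [0.002, 0.997, 0.076, 0.001]
force: [2.4, -10.1, -4.6]
grip_width: 0.361
grip_force: 5.1
ang 3.309 ratchet 0.468 r 138.8 F_ccw,F_rad 10.34 -0.7 x-yaw err -0.014 j6 1.0
[-0.003, -0.035] 0.011
[-0.001, -0.07] 0.027
[0.003, -0.104] 0.043
[0.008, -0.139] 0.059
time_s: 13.45
eef_pos: [459.7, -55.9, 120.1]
ee_rot: [0.002, 1.0, 0.001, 0.001]
force: [1.0, -9.6, -2.7]
grip_width: 0.361
grip_force: 4.5
ang 3.158 ratchet 0.316 r 138.8 F_ccw,F_rad 9.61 -0.89 x-yaw err -0.013 j6 1.2
[-0.003, -0.035] 0.012
[-0.001, -0.07] 0.028
[0.003, -0.104] 0.044
[0.009, -0.139] 0.059
```

```bash
python3 -m pendant '[[[-0.001,-0.035,0,0.014,0.36],[0.0,-0.07,0,0.03,0.36],[0.004,-0.105,0,0.046,0.36]]]'; python3 arc.py -0.05 3
```

```text
time_s: 13.75
eef_pos: [460.2, -34.9, 120.1]
ee_rot: [0.001, 0.997, -0.071, 0.001]
force: [-0.5, -9.2, -1.5]
grip_width: 0.361
grip_force: 4.4
ang 3.006 ratchet 0.165 r 139.6 F_ccw,F_rad 9.2 -0.73 x-yaw err -0.006 j6 1.39
[0.001, -0.035] 0.014
[0.004, -0.07] 0.03
[0.008, -0.104] 0.046
```

```bash
python3 -m pendant '[[[0.001,-0.035,0,0.016,0.36],[0.004,-0.07,0,0.032,0.36],[0.008,-0.105,0,0.048,0.36]]]'; python3 arc.py -0.05 3
```

```text
time_s: 14.05
eef_pos: [464.3, -14.6, 120.0]
ee_rot: [0.002, 0.989, -0.146, 0.0]
force: [-2.7, -12.3, 0.5]
grip_width: 0.359
grip_force: 6.0
ang 2.858 ratchet 0.017 r 139.8 F_ccw,F_rad 12.54 -0.82 x-yaw err -0.009 j6 1.58
[0.002, -0.035] 0.013
[0.004, -0.07] 0.029
[0.008, -0.104] 0.045
```

Force jumped to 12.5 N against about 9.3 running. I add a 4 mm step to confirm.

```bash
python3 -m pendant '[[[0.0,-0.01,0,0.005,0.36],[0.001,-0.02,0,0.01,0.36]]]'; python3 arc.py -0.03 2
```

```text
time_s: 14.25
eef_pos: [465.5, -10.9, 120.0]
ee_rot: [0.002, 0.987, -0.16, 0.0]
force: [-4.0, -11.9, 0.0]
grip_width: 0.356
grip_force: 6.4
ang 2.83 ratchet -0.011 r 139.7 F_ccw,F_rad 12.53 0.21 x-yaw err -0.011 j6 1.62
[0.001, -0.021] 0.006
[0.002, -0.042] 0.016
```

The rise is about 3.2 N, which is in the firm band. I ease off, open, lift and retreat.

```bash
python3 -m pendant '[[[0,0.012,0,0,0.36],[0,0.012,0,0,0.45],[0,0.012,0,0,0.6],[0,0.012,0,0,0.6],[0,0.012,-0.1,0,0.6],[0,0.012,-0.2,0,0.6],[0,0.012,-0.35,0,0.6],[0,0.012,-0.5,0,0.6],[-0.2,0.012,-0.55,0,0.6],[-0.4,0.012,-0.55,0,0.6],[-0.4,0.012,-0.55,0,0.6]]]'
python3 - <<'E'
from h import *
for n in("scene",):
    p,d=ctrl.capture(n); cv2.imwrite("pics/end.png",cv2.resize(p[180:330,230:380],None,fx=4,fy=4,interpolation=cv2.INTER_CUBIC))
E
```

```text
time_s: 15.35
eef_pos: [386.1, 14.4, 230.2]
ee_rot: [-0.0, 0.987, -0.159, 0.0]
force: [1.0, -0.6, -0.2]
grip_width: 0.601
grip_force: 0.0
```

View pics/end.png

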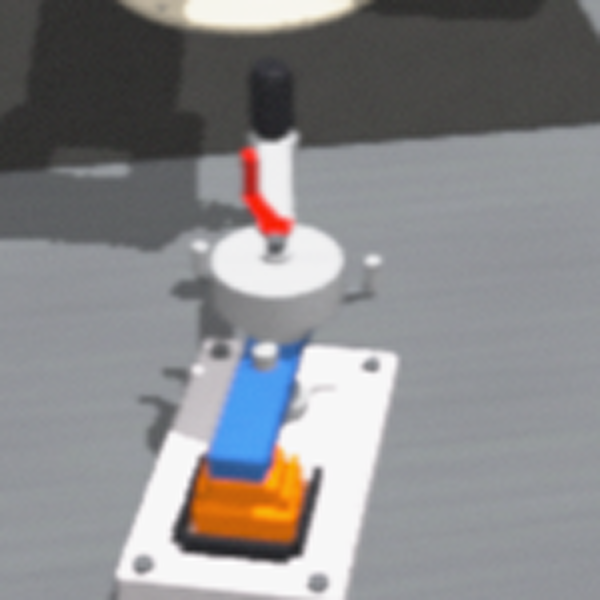

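The tab at (250,165) is on the anticlockwise side, the jaw is down on the bracket and the gripper is clear. I hand in.

```bash
python3 -c "
from rig import ctrl
print(ctrl.finish_job())"
```

```text
the job is handed in; nothing more can be done
None
```

I handed the job in at about 15 s: lever at tighten, handle free-wheeled back almost to its stop (about 0.80 of 0.85 rad), pad clamped on the bracket at about 3.2 N over the running force, and the gripper clear. The hand-in returned no verdict.

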